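# Go / no-go check of a carburettor bearing bore

### The job

Check the bearing bore in the carburettor casting with the double-ended plug gauge: take the gauge from its cradle and, feeling for the bore, slide the long slim go end in until its collar is pressed home against the carrier, then draw it out and press the short fat no-go end into the recess in front of the bore, from either side, for about a second to confirm that the bore refuses it. Be gentle with the casting, then lay the gauge back in the cradle and leave everything else on the bench where it is.

Things in the scene. Friction and masses are not known exactly. Their poses are not given: they have to be found in the camera images.
- carb: Fixed aluminium casting, 88 mm high, on a dark steel plate 180 x 90 mm: two upright barrels (48 mm wide, 56 mm either side of centre along x), between them on guide rods a square bearing carrier 50 mm wide (x), 40 mm long (y), 52 mm high, with the bore along y. Origin: centre of the plate's underside, up to 8 mm below the bench top. Thin-walled: over 25 N of contact force marks it.
- bore_left (a point): nominal centre of the carrier's +y face (20 mm from bore_mid). In each face a round recess 29 mm in diameter and 6 mm deep, concentric with the bore, leads to the bore's sharp edge; the bore itself is 22.5 mm in diameter and runs right through (28 mm between the recess floors)
- bore_right (a point): nominal centre of the carrier's -y face, with the same recess; both mouths are open and free. 5 to 10 N is a proper pressing force for the gauge
- bore_mid (a point): nominal middle of the bore, 60 mm above carb. The carrier is clamped up to 7 mm to one side along the casting's x and up to 3.5 mm up or down from nominal, and this offset is not in any pose: feel for it (or look). It stays put. Along y the carrier's faces are exactly 20 mm from here
- gauge: Loose double-ended steel plug gauge, 154 mm long, about 0.3 kg. Origin on its axis at mid handle, near the centre of mass; y runs along its axis to the go end. Handle 18 mm diameter, 96 mm long, a collar 36 mm diameter, 5 mm thick at each end. Go end (+y): 21 mm diameter, 32 mm long, last 4 mm tapered to 20 mm. No-go end (-y): 26 mm diameter, 16 mm long, flat; enters the recess, not the bore.
- go_tip (a point): centre of the gauge's go end face, 85 mm from the gauge's origin along its +y
- go_shoulder (a point): centre of the go-end collar's outer face, where the go end begins, 53 mm from the gauge's origin along +y; this face lies on the carrier's face when the go end is home
- nogo_face (a point): centre of the gauge's flat no-go end face, 69 mm from the gauge's origin along its -y
- cradle: Fixed wooden cradle: base 90 x 130 x 10 mm (x, y, z), two V supports 8 mm thick, 36 mm either side of its centre along y, 57 mm high, V mouths about 45 mm wide (x). The gauge's handle lies in the Vs along the cradle's y, go end to +y at the start, its axis 50 mm above the bench; 64 mm of handle between the Vs is free for fingers. Origin: centre of the base's underside.
- cradle_axis (a point): point 50 mm above the cradle's origin: where the gauge's origin lies when it rests in the middle of the cradle
- screwdriver: bystander: screwdriver lying on the bench, to be left alone
- wrench: bystander: wrench lying on the bench, to be left alone
- trumpet: bystander: aluminium intake trumpet standing, 64 mm wide, 45 mm high
- cleaner_can: bystander: blue can 60 mm wide, 110 mm high
- spare_flange: bystander: flat aluminium flange 100 x 50 x 8 mm
- jar: bystander: glass jar 56 mm wide, 70 mm high
There are look-alikes about, which are no part of the job. What is shaped like the gauge but orange or red is not meant.

How it is judged:
On the way, in this order (a step that is already met when the one before it is completed fails the run):
1. the go end is fully home in the bore: its collar is within 2 mm of the carrier's face and the gauge presses on the casting with more than 2 N ((y of go_shoulder in the frame of carb between 0.018 and 0.022 m or y of go_shoulder in the frame of carb between -0.022 and -0.018 m) and y of go_tip in the frame of carb between -0.0145 and 0.0145 m and x of go_tip in the frame of carb between -0.011 and 0.011 m and z of go_tip in the frame of carb between 0.053 and 0.067 m and contact force between gauge and carb above 2 N), for 0.2 s.
2. the no-go end is pressed against the floor of the recess (14 mm from the middle, within 2 mm), on either side, squarely (within 0.09 rad), with more than 3 N for 0.4 s ((y of nogo_face in the frame of carb between 0.012 and 0.016 m or y of nogo_face in the frame of carb between -0.016 and -0.012 m) and x of nogo_face in the frame of carb between -0.011 and 0.011 m and z of nogo_face in the frame of carb between 0.053 and 0.067 m and angle between the y axis of gauge and the y axis of carb, either way round below 0.09 rad and contact force between gauge and carb above 3 N), for 0.4 s.
At the end, for the whole second after the job is handed in: The gauge lies released and at rest in both Vs of its cradle (either way round), its origin within 13 mm of the middle of the cradle and its axis within 0.08 rad of the cradle's (distance between gauge and cradle_axis below 0.013 m and angle between the y axis of gauge and the y axis of cradle, either way round below 0.08 rad and contact force between gauge and cradle above 0.5 N and linear speed of gauge below 0.02 m/s and contact force between gauge and the fingers below 0.05 N); the robot touches nothing.
It fails at once if the casting is touched or pushed with more than 25 N (contact force between carb and anything else above 25 N).
It fails at once if a bystander is moved more than 30 mm (distance of any of screwdriver, wrench, trumpet, cleaner_can, spare_flange, jar from where it was at the start of the episode above 0.03 m).
It also fails if it takes over 72 s, if anything falls off the work surface, if the arm or the gripper's body presses on something with over 40 N, if the wrist force passes 120 N, or if a joint passes its speed limit or range.

### The arm

A 6-joint arm with a two-finger parallel gripper is mounted at the origin on the work surface. World frame = base frame: x ahead of the robot, y to its left, z up, the work surface at z = 0. Lengths are in m, angles in rad, forces in N, time in s.
With the tool pointing down it reaches from about 0.35 to 1 m from the base axis. Payload 7.1 kg.
Tool frame: the origin (TCP) lies between the finger pads; the fingertips stand 22 mm ahead of it and the grasp point (between the pads) lies 3 mm ahead of it; z points along the fingers, y is the line along which they close (so a half turn about z gives the same grasp; the last joint's range is limited). The gripper opens to 85 mm and grips with 20 to 120 N. Pads are 22 mm wide; open, the fingers measure 114 mm over their backs; the gripper's body (76 mm by 85 mm) begins 54 mm behind the grasp point. The pads swing forward as they close: fully open they stand 13 mm farther back than shut.
Start: joints at [-1.302, 0.423, 1.63, -0, 1.089, -0.019], TCP at [0.177, -0.599, 0.253] pointing down, gripper open.
Joint ranges: [-3, 3], [-0.9, 2.11], [0.09, 2.58], [-1.31, 4.45], [0.11, 2.69], [-2.54, 2.54]. Speed limits (rad/s): [2.39, 2.39, 3.01, 3.14, 3.14, 3.14].

### API

Orientations are given as a rotation vector (axis times angle).
In Python, from rig import manip gives the robot as it stands. The module is installed in compiled form; this text tells all that it offers. Calls block until the motion is done:
- manip.move_to(position, orientation): joint-space move of the TCP to a pose.
- manip.servo_line(position, orientation=None, rate=0.15): straight line of the TCP; orientation=None keeps the orientation; rate is the mean speed in m/s.
- manip.set_joints(angles): joint-space move.
- manip.command_gripper(opening, f_grip=None): finger opening in m; f_grip is the grip in N (None keeps the last); returns when the fingers have stopped.
- manip.hold(seconds).
- manip.solve_ik(position, orientation): joint angles nearest the present ones, or None.
- manip.camera(name): name is "scene" or "top" or "wrist"; returns a dict with "image" (480x640x3 uint8, red, green, blue), "fx", "fy", "cx", "cy" (pixels), "cam_to_world" (4x4, takes a point from camera to world coordinates); the wrist camera has in their place "mount" (4x4, takes a point from camera to tool coordinates, whose origin is the TCP and whose axes are the flange's). Camera axes: x right, y down, z forward; pixel columns grow to the right and rows downward; lengths in m; the calibration is good to about 2 mm. A picture is of the moment at which its call begins: read the wrist's pose just before it. There is no depth.
A pose or a line that the arm cannot do raises manip.IKError and nothing moves.
- manip.sign_off(): hands the job in; it is judged then, once.
Readings, each from a call of its own:
- manip.get_time(): time.
- manip.get_joint_positions(): joint angles.
- manip.get_joint_vel(): joint speeds.
- manip.get_tau(): joint torques, N m.
- manip.get_position(): TCP position.
- manip.get_ee_rot(): TCP orientation.
- manip.get_contact_force(): force on the tool from outside, world axes, zero at the start.
- manip.get_torque(): the same for the moment, N m.
- manip.get_width(): finger opening in m.
- manip.get_grip_force(): force on a finger pad.
Only numpy, scipy, OpenCV 4.12 (cv2) and the standard library are available. Lean on these libraries where they do the work, as an engineer would, in place of code of your own. Each camera call takes 0.05 s, during which the arm holds its last target. There are 200 camera calls.

## Working session

There is one attempt and no reset: what is moved stays moved. The work goes in short steps, each a Python script; the robot and the scene stay as the last script left them, time stands still between calls to the robot, and variables do not carry over. Pictures are saved under pics/ and viewed, at most 10 in all, crops included, and the job is handed in when it is done.

```bash
ls; mkdir -p pics
python3 - <<'E'
from rig import manip
import cv2,numpy as np
for n in ("scene","top"):
    c=manip.camera(n); cv2.imwrite(f"pics/{n}0.png",c["image"][:,:,::-1]); np.savez(f"{n}0.npz",**c)
    print(n,c["fx"],c["fy"],c["cx"],c["cy"],np.round(c["cam_to_world"],4).tolist())
print(manip.get_time(),manip.get_ee_rot(),manip.camera("wrist")["mount"].round(4).tolist())
E
```

```text
pics
scene 469.11576999786377 469.11576999786377 323.11647379900006 234.78652452189624 [[-0.6916, 0.5563, -0.4606, 1.0738], [0.7222, 0.5405, -0.4317, 0.5181], [0.0088, -0.6312, -0.7756, 1.0197], [0.0, 0.0, 0.0, 1.0]]
top 433.5363913944571 433.5363913944571 313.46113351778223 240.58308420814237 [[0.0136, -0.9884, 0.1514, 0.3648], [-0.9999, -0.0127, 0.007, -0.0236], [-0.005, -0.1515, -0.9884, 1.0295], [0.0, 0.0, 0.0, 1.0]]
0.1 [-3.10776943e+00 -4.50292528e-01  2.79945654e-04] [[-0.0002, -0.9574, -0.2887, 0.0738], [1.0, -0.0004, 0.0006, -0.0008], [-0.0007, -0.2887, 0.9574, -0.121], [0.0, 0.0, 0.0, 1.0]]
```

View pics/scene0.png

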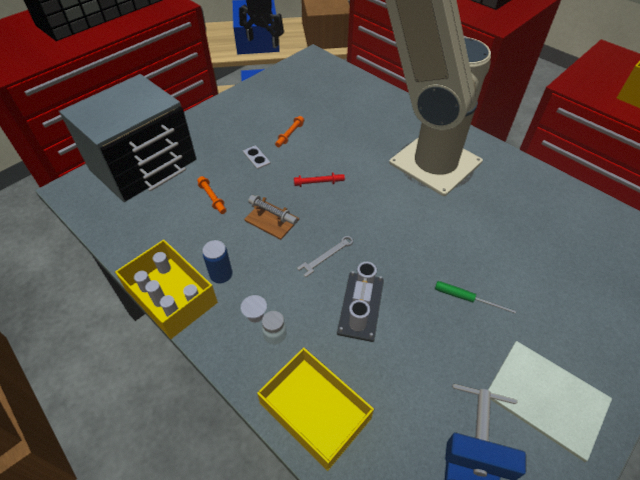

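View pics/top0.png

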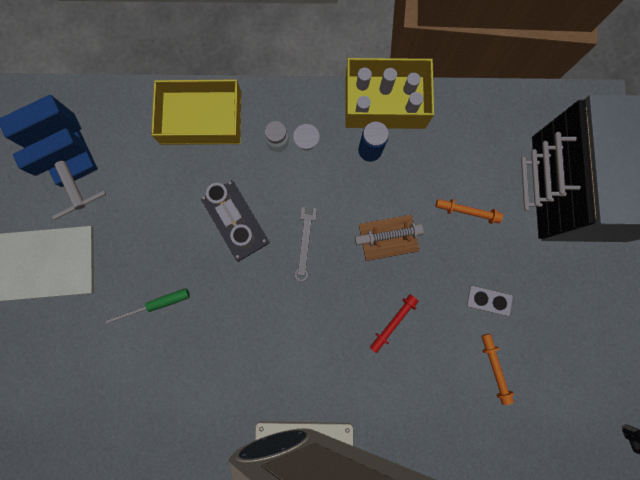

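The steel gauge lies in the brown cradle at top (390,235) and scene (272,208). These could be mistaken for it in top: the orange ones at (470,211) and (497,370), and the red one at (395,323). The casting is at top (235,220), with the wrench at (305,245) close by. I choose the grey one in the cradle and will check it close up with the wrist camera.

```bash
cat > h.py <<'E'
from rig import manip
import cv2,numpy as np
from scipy.spatial.transform import Rotation as Ro
def Rdown(a,tilt=0):
    # tool x at heading a; tilt about tool y
    c,s=np.cos(a),np.sin(a)
    R=np.array([[c,s,0],[s,-c,0],[0,0,-1.]])
    return R@Ro.from_euler('y',tilt).as_matrix()
def rv(R): return Ro.from_matrix(R).as_rotvec()
def wrist(name):
    p=np.array(manip.get_position()); R=Ro.from_rotvec(manip.get_ee_rot()).as_matrix()
    c=manip.camera("wrist"); T=np.eye(4);T[:3,:3]=R;T[:3,3]=p
    c["cam_to_world"]=T@c["mount"]; np.savez(name+".npz",**c)
    cv2.imwrite(f"pics/{name}.png",c["image"][:,:,::-1]); return c
def load(name): return dict(np.load(name+".npz"))
def ray(c,u,v):
    M=c["cam_to_world"]; d=M[:3,:3]@np.array([(u-c["cx"])/c["fx"],(v-c["cy"])/c["fy"],1.])
    return M[:3,3],d/np.linalg.norm(d)
def onz(c,u,v,z):
    o,d=ray(c,u,v); return o+d*(z-o[2])/d[2]
def proj(c,P):
    q=np.linalg.inv(c["cam_to_world"])@np.append(P,1); return c["fx"]*q[0]/q[2]+c["cx"],c["fy"]*q[1]/q[2]+c["cy"]
def tri(rays):
    A=np.zeros((3,3));b=np.zeros(3)
    for o,d in rays:
        P=np.eye(3)-np.outer(d,d);A+=P;b+=P@o
    X=np.linalg.solve(A,b); return X,[np.linalg.norm((np.eye(3)-np.outer(d,d))@(X-o)) for o,d in rays]
E
python3 - <<'E'
from h import *
t=load("top0")
for n,u,v,z in [("cradle",390,238,.03),("gl",357,240,.05),("gr",423,230,.05),("b1",217,192,.085),("b2",241,236,.085),("carr",230,214,.085),("wr1",308,212,0),("can",372,145,.05),("jar",276,133,.05)]:
    print(n,onz(t,u,v,z).round(3))
C=onz(t,390,238,.03)
a=np.radians(80)
u=np.array([np.cos(a),np.sin(a),0])
p=C+0.05*u; p[2]=.26
manip.move_to(p,rv(Rdown(a))); c=wrist("w_cr"); print(c["fx"],c["cx"],c["cy"])
B=onz(t,230,214,.085); a2=np.radians(119)
p=B+0.04*np.array([np.cos(a2),np.sin(a2),0]); p[2]=.33
manip.move_to(p,rv(Rdown(a2))); wrist("w_cb")
print(manip.get_time(),manip.get_joint_positions())
E
```

```text
cradle [ 0.526 -0.195  0.03 ]
gl [ 0.517 -0.116  0.05 ]
gr [ 0.543 -0.267  0.05 ]
b1 [0.617 0.201 0.085]
b2 [0.518 0.143 0.085]
carr [0.567 0.17  0.085]
wr1 [ 0.592 -0.002  0.   ]
can [ 0.745 -0.152  0.05 ]
jar [0.772 0.076 0.05 ]
371.2554650975695 315.62636069782974 233.7736758989234
3.6667 [ 3.35438674e-01  2.85017734e-01  1.64769436e+00 -3.48660884e-04
  1.20960360e+00 -1.68694612e-01]
```

View pics/w_cr.png

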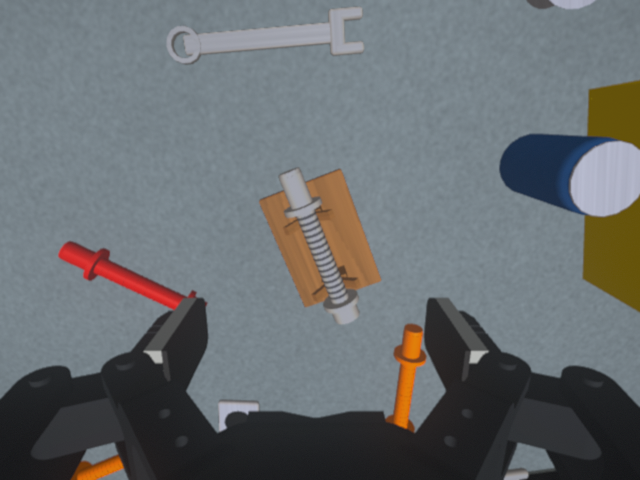

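View pics/w_cb.png

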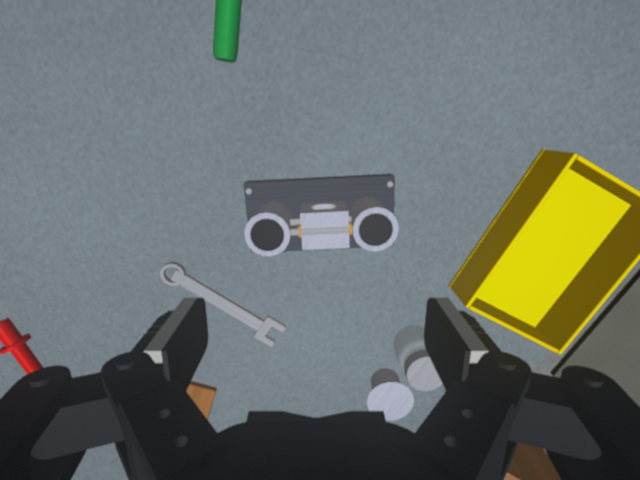

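The close wrist view shows the grey gauge in the cradle, with the slim go tip at (287,172) and the fat end at (346,322), so go points to about +y. In the casting view the barrels are at (267,233) and (376,229) and the carrier at (325,230). Next I'll take oblique views of the open face to locate the bore.

Run:
```python
from h import *
c=load("w_cr")
A=onz(c,291,172,.05);B=onz(c,345,321,.05);print("gauge",A,B,np.linalg.norm(A-B),np.degrees(np.arctan2(*(A-B)[1::-1])))
b=load("w_cb")
P=onz(b,267,233,.084);Q=onz(b,376,229,.084);print("barrels",P,Q,np.linalg.norm(P-Q))
d=(Q-P)/np.linalg.norm(Q-P); th=np.arctan2(d[1],d[0])+np.pi/2; print("bore heading",np.degrees(th))
for n,u,v,z in [("trumpet",390,402,.045),("jar",424,374,.07),("carr",325,231,.082)]: print(n,onz(b,u,v,z).round(3))
h=np.array([np.cos(th),np.sin(th),0]); mid=(P+Q)/2; mid[2]=.056; F=mid+.02*h
mt=manip.camera("wrist")["mount"]
i=0
for el,D in [(35,.26),(50,.26)]:
    t=-np.radians(90-el-16.8); R=Rdown(th,t)
    e=np.radians(el); cam=F+D*(np.cos(e)*h+np.array([0,0,np.sin(e)]))
    p=cam-R@mt[:3,3]; print(p)
    try: manip.move_to(p,rv(R)); wrist(f"w_f{i}"); print(el,"ok")
    except manip.IKError as ex: print(el,ex)
    i+=1
print(manip.get_time())
import os
ims=[cv2.imread(f"pics/w_f{k}.png") for k in (0,1) if os.path.exists(f"pics/w_f{k}.png")]
cv2.imwrite("pics/pair.png",np.hstack([cv2.resize(m[110:350,200:440],None,fx=1.65,fy=1.65,interpolation=cv2.INTER_CUBIC) for m in ims]))
```

```text
gauge [ 0.51884724 -0.11169332  0.05      ] [ 0.54332226 -0.26699033  0.05      ] 0.1572138326713351 98.95622603443934
barrels [0.52123551 0.14816513 0.084     ] [0.61735336 0.20618272 0.084     ] 0.11227057589727014
bore heading 121.11555791158517
trumpet [0.77  0.005 0.045]
jar [0.768 0.076 0.07 ]
carr [0.573 0.178 0.082]
[0.51733795 0.26239015 0.15593607]
35 ok
[0.53210952 0.23791806 0.17318594]
50 ok
5.05
```

View pics/pair.png

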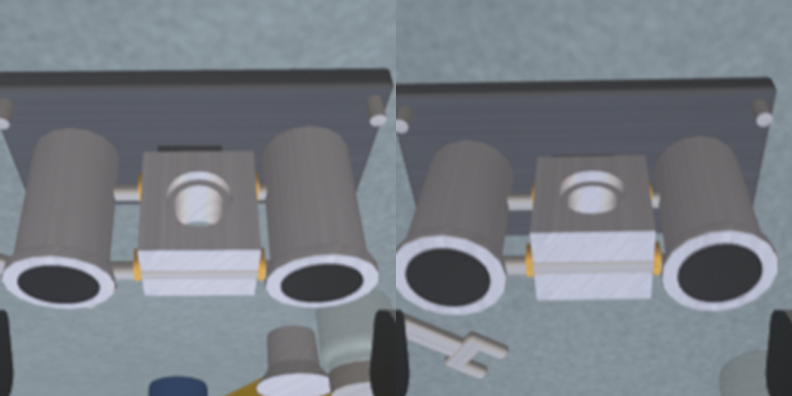

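Oblique pair, in crop pixels. In the left view the carrier's face spans (140,250), (258,250), (145,152) and (254,152), with the recess centred at about (198,201). In the right view the face's top edge is (531,233)-(655,231). Now I'll triangulate.

Run:
```python
from h import *
f0,f1,b=load("w_f0"),load("w_f1"),load("w_cb")
g=lambda c,x,y,off=0: ray(c,(x-off)/1.65+200-.2,y/1.65+110-.2)
pts={"topR":[g(f0,140,250),g(f1,531,233,396)],"topL":[g(f0,258,250),g(f1,655,231,396)],
"botR":[g(f0,145,152),g(f1,537,157,396)],"botL":[g(f0,254,152),g(f1,646,156,396)],
"rec":[g(f0,198.5,201),g(f1,591.5,194,396)],
"barR":[g(f0,59,283),g(f1,450,275,396),ray(b,267,233)],"barL":[g(f0,322,283),g(f1,720,270,396),ray(b,376,229)],
}
X={}
for k,r in pts.items():
    X[k],res=tri(r); print(k,X[k].round(4),np.round(res,4))
print(np.linalg.norm(X["topR"]-X["topL"]),np.linalg.norm(X["botR"]-X["botL"]),np.linalg.norm(X["barR"]-X["barL"]))
th=np.radians(121.1);h=np.array([np.cos(th),np.sin(th),0]);l=np.array([h[1],-h[0],0])
m=(X["barR"]+X["barL"])/2
for k in X: print(k,"along bore",round((X[k]-m)@h,4),"lateral",round((X[k]-m)@l,4))
for n in ("topR","botR"):
    e=X[n[:3]+"L"]-X[n]; print(np.degrees(np.arctan2(e[1],e[0]))+90)
e=X["barL"]-X["barR"];print(np.degrees(np.arctan2(e[1],e[0]))+90)
```

```text
topR [0.5412 0.1835 0.0798] [0.0005 0.0005]
topL [0.5817 0.2095 0.0805] [0.0003 0.0003]
botR [0.5406 0.1838 0.029 ] [0.0007 0.0007]
botL [0.5828 0.2096 0.0293] [0.0002 0.0002]
rec [0.5616 0.196  0.0556] [0.0002 0.0002]
barR [0.5214 0.1483 0.0838] [0.0003 0.0005 0.0003]
barL [0.617  0.2062 0.0833] [0.0008 0.0012 0.0005]
0.048113283135461024 0.04942136793421614 0.11178379159063609
topR along bore 0.0198 lateral -0.0208
topL along bore 0.0211 lateral 0.0273
botR along bore 0.0203 lateral -0.0211
botL along bore 0.0207 lateral 0.0283
rec along bore 0.0199 lateral 0.0032
barR along bore -0.0001 lateral -0.0559
barL along bore 0.0001 lateral 0.0559
122.65937280863551
121.47573048472047
121.20319936564883
```

The sizes check out: face 49x51 mm, barrel spacing 111.8 mm, face 20 mm from the middle. That puts the bore about 3.3 mm off sideways, at z≈0.055, heading 121.2°. Next a closer look at the gauge before grasping.

Run:
```python
from h import *
a=np.radians(99);h=np.array([np.cos(a),np.sin(a),0])
p=np.array([.5323,-.1971,.19])+.02*h
manip.move_to(p,rv(Rdown(a))); c=wrist("w_g"); print(manip.get_time(),manip.get_joint_positions())
im=cv2.imread("pics/w_g.png")[100:400,215:425]; cv2.imwrite("pics/w_gc.png",cv2.resize(im,None,fx=2,fy=2))
print([proj(c,np.array([.5323,-.1971,.05])+s*h) for s in (.085,.053,0,-.053,-.069)])
```

```text
6.6333 [-3.42277051e-01  4.09551196e-01  1.82620821e+00 -7.88100842e-05
  9.06412521e-01 -5.01306615e-01]
[(np.float64(315.10189957250896), np.float64(137.71372252785775)), (np.float64(315.0539852957257), np.float64(184.54255522340782)), (np.float64(314.98166227978015), np.float64(255.22717452937667)), (np.float64(314.91691581055926), np.float64(318.5068852611535)), (np.float64(314.8986818597821), np.float64(336.3277663774428))]
```

View pics/w_gc.png

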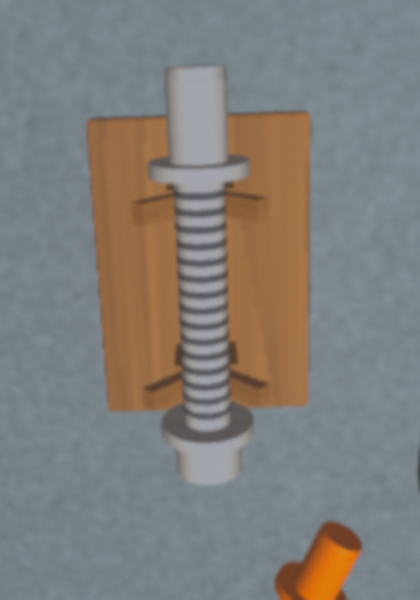

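The close-up confirms the gauge. The collars sit on the predicted rows, the axis is off by 1.6° and 1.1 mm, so heading is 100.6° and the origin is (0.5334, -0.1969). Grasping now.

```bash
cat >> h.py <<'E'
TH=np.radians(121.2);H=np.array([np.cos(TH),np.sin(TH),0]);L=np.array([H[1],-H[0],0]);Z=np.array([0,0,1.])
MID=np.array([.5692,.17725,0])+.0033*L+.0551*Z   # bore mid
OFF=np.array([0,0,.003])                          # TCP minus gauge origin
def W(s,l=0,z=0): return MID+s*H+l*L+z*Z+OFF      # TCP for gauge origin at bore coords
def F0(n=5):
    r=[]
    for _ in range(n): manip.hold(.02); r.append(manip.get_contact_force())
    return np.mean(r,0)
def loc(f): return np.array([f@H,f@L,f@Z])
def guarded(s,l,z,f0,lim,step=.0005,rate=.03):
    """line to gauge coords, stop when |force| along travel exceeds lim; returns (hit, slz, force)"""
    q0=inv(manip.get_position());q1=np.array([s,l,z]);d=q1-q0;n=max(1,int(np.ceil(np.linalg.norm(d)/step)))
    u=d/np.linalg.norm(d)
    for i in range(1,n+1):
        q=q0+d*i/n; manip.servo_line(W(*q),rate=rate)
        f=loc(np.array(manip.get_contact_force())-f0)
        if -f@u>lim or np.linalg.norm(f)>12: return True,q,f
    return False,q,f
def inv(p): return loc(np.array(p)-MID-OFF)
E
python3 - <<'E'
from h import *
a=np.radians(100.6);R=rv(Rdown(a));g=np.array([.5334,-.1969,.053])
manip.move_to(g+[0,0,.09],R); manip.servo_line(g)
manip.command_gripper(.012,80); print("width",manip.get_width(),manip.get_grip_force(),manip.get_position())
manip.servo_line(g+[0,0,.12]); f0=F0(); print("f0",f0,manip.get_time())
S=-.135
manip.move_to(W(S,0,.10),rv(Rdown(TH))); c=wrist("w_h"); print("f",F0())
print([np.round(proj(c,W(S,0,.10)-OFF+k*H)) for k in (.085,.053,0,-.053)])
manip.servo_line(W(S)); print(manip.get_time(),manip.get_position()-W(S),F0())
wrist("w_h2")
im=np.hstack([cv2.imread("pics/w_h.png")[:,120:520],cv2.imread("pics/w_h2.png")[:,120:520]]); cv2.imwrite("pics/hh.png",im)
E
```

```text
width 0.015584158229728107 77.86251068115234 [ 0.53329607 -0.19698261  0.05343621]
f0 [ 0.14826752 -0.13886462 -3.33735949] 9.3833
f [-0.12920962 -0.13532302 -2.81470263]
[array([317.,  83.]), array([317., 185.]), array([317., 325.]), array([317., 438.])]
11.425 [ 7.46647915e-04 -8.60583779e-05  7.39553290e-04] [ 0.29514671  0.17262212 -2.28140449]
```

View pics/hh.png

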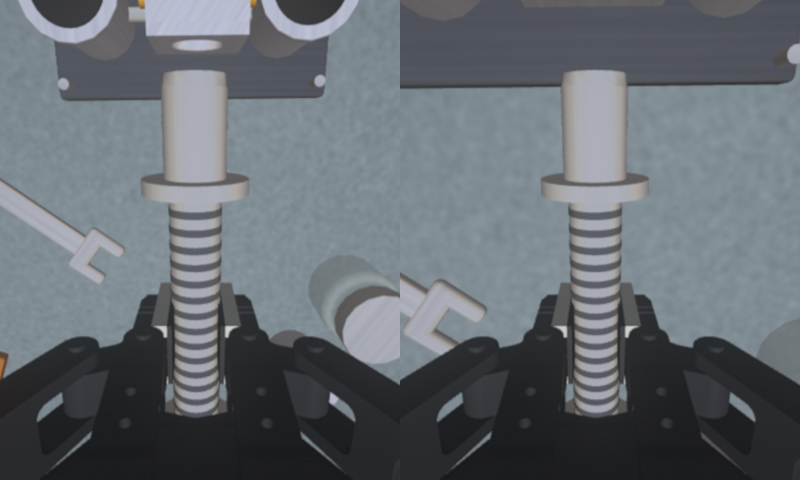

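The gauge is held straight. The tip is at column 315 (317 predicted) and the collar row matches within 3 px. Now I'll enter the recess and feel for its walls.

Run:
```python
from h import *
f0=F0()
print("adv",guarded(-.108,0,0,f0,3,step=.004,rate=.06)); f0=F0()
hit,q,f=guarded(-.1005,0,0,f0,3); print("in",hit,q,f,inv(manip.get_position()),manip.get_time())
if not hit:
    s=-.1005; c=[0,0]
    for ax in (1,2):
        e=[]
        for sg in (1,-1):
            t=[s,c[0],c[1]]; t[ax]+=sg*.007
            h,q,f=guarded(*t,f0,2.5); a=inv(manip.get_position()); e.append(a[ax]); print(ax,sg,h,q.round(4),a.round(4),f.round(1))
            manip.servo_line(W(s,*c),rate=.05)
        c[ax-1]+=np.mean(e)-inv(manip.get_position())[ax]+ (0)
        manip.servo_line(W(s,*c),rate=.05)
    print("centre",c,inv(manip.get_position()),loc(F0()-f0),manip.get_time())
```

```text
adv (False, array([-1.08000000e-01,  0.00000000e+00,  2.16840434e-19]), array([ 0.51676571,  0.46745651, -0.31998907]))
in True [-1.02483118e-01  5.62396128e-06 -1.33070539e-06] [-4.17461762 -1.00221501  0.00555348] [-1.02930168e-01  1.01533945e-04  9.64841312e-05] 16.225
```

Run:
```python
from h import *
s=-.1037; manip.servo_line(W(s),rate=.05); f0=F0(); print(inv(manip.get_position()),manip.get_time())
c=[0,0]
for ax in (1,2):
    e=[]
    for sg in (1,-1):
        t=[s,c[0],c[1]]; t[ax]+=sg*.007
        h,q,f=guarded(*t,f0,2.5,step=.0006,rate=.06); a=inv(manip.get_position()); e.append(q[ax]-sg*.0); print(ax,sg,h,q.round(4),a.round(4),f.round(1),manip.get_time())
        manip.servo_line(W(s,*c),rate=.06)
    c[ax-1]=float(np.mean(e))
    manip.servo_line(W(s,*c),rate=.06)
print("centre",c,inv(manip.get_position()),loc(F0()-f0),manip.get_time())
```

```text
[-1.03363796e-01 -6.38054560e-05 -6.49665469e-05] 16.5583
1 1 True [-0.1036  0.0058 -0.    ] [-0.1035  0.0054 -0.0002] [ 1.2 -2.9  0.1] 19.0583
1 -1 True [-1.037e-01 -5.200e-03  1.000e-04] [-0.1039 -0.0048  0.0002] [ 1.   2.8 -1.1] 21.5583
2 1 True [-0.1037  0.0002  0.0046] [-1.037e-01  1.000e-04  4.500e-03] [ 0.8 -0.3 -3. ] 24.0583
2 -1 False [-0.1037  0.0003 -0.007 ] [-0.1038  0.0004 -0.0069] [-0.1  0.   1.3] 27.3083
centre [0.00030963183622434096, -0.0011796368813552687] [-1.03600240e-01  8.55283731e-05 -1.43390075e-03] [ 0.52385034 -0.03923092 -0.13552639] 27.9083
```

Run:
```python
from h import *
f0=F0()
for z in (-.0010,-.0018,-.0002,-.0026,.0006):
    manip.servo_line(W(-.1037,.0003,z),rate=.06)
    h,q,f=guarded(-.097,.0003,z,f0,4,step=.001,rate=.06)
    print(z,h,q.round(4),inv(manip.get_position()).round(4),f.round(1),manip.get_time())
    if not h: break
    if manip.get_time()>36: break
```

```text
-0.001 False [-0.097   0.0003 -0.001 ] [-0.0969  0.0003 -0.001 ] [1.1 0.9 0.5] 29.9917
```

Run:
```python
from h import *
f0=F0()-0; 
h,q,f=guarded(-.080,.0003,-.001,f0,6,step=.002,rate=.06); print(h,q.round(4),inv(manip.get_position()).round(4),f.round(1),manip.get_time())
if not h:
    h,q,f=guarded(-.070,.0003,-.001,f0,5,step=.0006,rate=.06); print(h,q.round(4),inv(manip.get_position()).round(4),f.round(1),manip.get_time())
    manip.hold(.4); print(loc(np.array(manip.get_contact_force())-f0),inv(manip.get_position()).round(4),manip.get_time())
wrist("w_in")
cv2.imwrite("pics/w_inc.png",cv2.imread("pics/w_in.png")[:420,120:520])
```

```text
False [-0.08    0.0003 -0.001 ] [-0.0798  0.0003 -0.001 ] [ 1.8 -0.1 -0.2] 32.325
True [-0.0764  0.0003 -0.001 ] [-0.0771  0.0004 -0.0009] [-5.7  0.3 -0.5] 33.825
[-5.02920059 -1.08172176 -1.38620643] [-0.0772  0.0004 -0.0009] 34.225
```

View pics/w_inc.png

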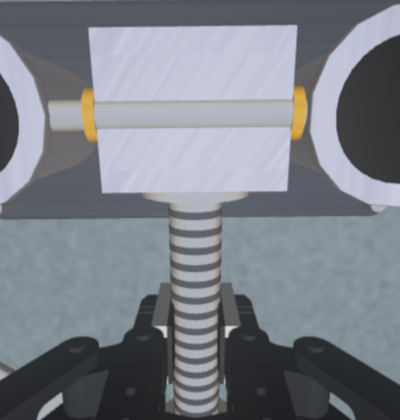

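Go end is home: the collar lies flat against the carrier (around (195,195) in the crop), with about 5 N held for 0.4 s. Next I'll draw it out and cross over to the other face with the no-go end.

```bash
cat > nogo.py <<'E'
from h import *
def attempt(l,z,f0,start=.0885):
    manip.servo_line(W(start,l,z),rate=.06)
    h,q,f=guarded(.0775,l,z,f0,4,step=.001,rate=.06); a=inv(manip.get_position())
    print((l,z),h,q.round(4),a.round(4),f.round(1),round(manip.get_time(),2)); return h,q,f,a
E
python3 - <<'E'
from nogo import *
manip.servo_line(W(-.125,.0003,-.001),rate=.12); print(loc(F0(2)),manip.get_time())
manip.servo_line(W(-.125,.0003,.10),rate=.2)
manip.servo_line(W(.135,.0003,.10),rate=.25)
manip.servo_line(W(.135,.0003,-.001),rate=.2); wrist("w_n"); print(manip.get_time())
manip.servo_line(W(.095,.0003,-.001),rate=.08); f0=F0()
for l,z in [(.0003,-.001),(.0003,-.0025),(.0003,.0005)]:
    h,q,f,a=attempt(l,z,f0)
    if a[0]<.082 or manip.get_time()>46: break
E
```

```text
[-0.4023337  -0.40848885 -3.37625474] 34.8667
37.425
(0.0003, -0.001) True [ 0.0775  0.0003 -0.001 ] [ 0.0784  0.0002 -0.001 ] [6.6 0.4 1.2] 41.17
```

Run:
```python
from h import *
f=np.array(manip.get_contact_force())
for _ in range(4): manip.hold(.25); print(loc(np.array(manip.get_contact_force())).round(1),inv(manip.get_position()).round(4))
wrist("w_np"); cv2.imwrite("pics/w_npc.png",cv2.imread("pics/w_np.png")[150:,120:520]); print(manip.get_time())
```

```text
[ 6.5  0.8 -2. ] [ 0.0784  0.0002 -0.001 ]
[ 6.2 -0.1 -2.5] [ 0.0784  0.0002 -0.001 ]
[ 5.9  0.1 -3.1] [ 0.0784  0.0002 -0.001 ]
[ 6.8 -0.  -3.2] [ 0.0784  0.0002 -0.001 ]
42.2167
```

View pics/w_npc.png

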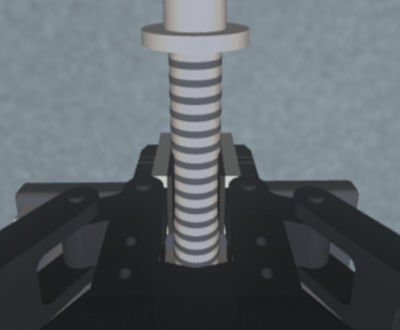

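No-go is seated: the face sits at +13.5 mm, about 6 N held for 1 s, and the gauge is square. Now back to the cradle.

Run:
```python
from h import *
manip.servo_line(W(.135,.0003,-.001),rate=.12)
manip.servo_line(W(.135,.0003,.12),rate=.2)
g=np.array([.5334,-.1969,.053]);R=rv(Rdown(np.radians(100.6)))
manip.servo_line(W(-.06,.0003,.13),rate=.3)
manip.move_to(g+[0,0,.12],R); f0=F0(); print(manip.get_time(),manip.get_position()-g)
manip.servo_line(g+[0,0,.012],rate=.12)
for dz in np.arange(.010,-.003,-.001):
    manip.servo_line(g+[0,0,dz],rate=.04); f=np.array(manip.get_contact_force())-f0
    if f[2]>3: break
print(dz,f,manip.get_position()-g,manip.get_time())
manip.command_gripper(.085); manip.servo_line(g+[0,0,.14],rate=.15)
manip.move_to(np.array(manip.get_position())+0.02*np.array([np.cos(1.756),np.sin(1.756),0]),R)
wrist("w_e");cv2.imwrite("pics/w_ec.png",cv2.resize(cv2.imread("pics/w_e.png")[100:400,215:425],None,fx=2,fy=2)); print(manip.get_time(),manip.get_contact_force())
```

```text
45.7417 [0.00065471 0.00127099 0.12009701]
8.673617379884035e-18 [-2.30809602  0.02982242  7.33623139] [-1.48246706e-07 -3.27452552e-05  5.74125781e-04] 49.5417
51.6 [ 0.22797846  0.14232349 -0.52312692]
```

View pics/w_ec.png

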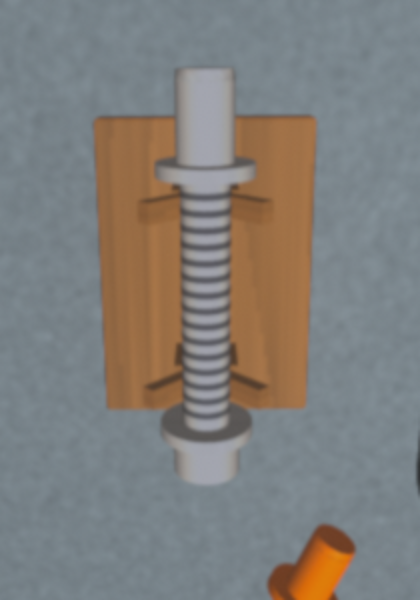

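The gauge lies in both Vs, released and in the same place as at the start (axis at column 205, collars at rows 168 and 425). Handing in.

Run:
```python
from rig import manip
manip.hold(.3); print(manip.sign_off(), manip.get_time())
```

```text
the job is handed in; nothing more can be done
the job is handed in; nothing more can be done
```

The bore passed the check: the go end went fully home at about 5 N, the recess floor stopped the no-go end at about 6 N for a second, and the gauge is back in its cradle. The job was handed in at about 52 s, but sign-off returned no verdict.

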